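# Ratchet the jar holder tight on the consulting-room desk

## Robot

A 7-joint arm with a two-finger parallel gripper is mounted at the origin on the work surface. World frame = base frame: x ahead of the robot, y to its left, z up, the work surface at z = 0. Lengths are in m, angles in rad, forces in N, time in s.
With the tool pointing down it reaches from about 0.4 to 0.85 m from the base axis. Payload 10.4 kg.
Tool frame: the origin (TCP) lies midway between the tips of the shut fingers; the grasp point (between the pads) lies 19 mm behind it; z points along the fingers, y is the direction in which the jaws open and shut (so a half turn about z gives the same grasp; the last joint's range is limited). The gripper opens to 87 mm and grips with 3 to 60 N. Pads are 19 mm wide; open, the fingers measure 117 mm over their backs; the gripper's body (75 mm by 190 mm) begins 51 mm behind the grasp point.
Start: joints at [1.274, 0.332, -0.065, 1.46, 0.022, 1.35, -0.088], TCP at [0.169, -0.602, 0.223] pointing down, gripper open.
Joint ranges: [-2.6, 2.6], [-0.5, 2.12], [-1.47, 1.34], [0.16, 2.42], [-1.27, 4.41], [0.06, 2.06], [-2.6, 2.6]. Speed limits (rad/s): [2.22, 2.22, 2.79, 2.79, 3.14, 3.14, 3.14].

## Interface

Orientations are given as a unit quaternion [w, x, y, z].
In Python, from plant import env gives the robot as it stands. The module is installed in compiled form; this text tells all that it offers.
- The arm moves only by the shell command python3 -m handwheel 'ROWS' [OPENING]. ROWS is JSON, a list of rows, each a list of 2 entries, a list of its own where there are three numbers: the shift along the tool's x, y, z in cm, then the turn about the tool's z in degrees. A call has 1 to 5 rows; each row shifts and turns the pose as measured when the row begins, along the tool's axes as they then stand; what a row does not reach is not made up. A row lasts 1/8 s, in which the tool goes at most 62.5 mm and 10.7 degrees, less where a joint would pass 70% of its speed; a pose out of reach is approached as far as the arm can. A call is refused whole if a number of a shift passes 6.25 or a number of a turn 10.7, either way. A call with a gripper value outside its range is refused whole. OPENING is the closure, from -1 (fully open) to 1 (shut), set as the call begins (- or left out, the last holds). The fingers move at their own pace and stop on an object; the grip force is fixed at half the most. Time passes only in rows, so rows that do not move let the fingers close. It gives the time, the measured TCP pose, the force and the opening at its end, in the units of the state.
- env.get_obs(): the state, without advancing time (a new reading comes with each control period).
- env.snapshot(name): name is "side" or "top"; returns the picture (384x512x3 uint8, blue, green, red); there is no depth.
- env.camera_params(name): a dict with "K" (3x3 intrinsics, pixels), "k1" (the pictures are not rectified: a ray, as slopes to the right and down, at radius r is drawn at 1 + k1 r^2 times it, then the intrinsics apply), "eye" and "orientation" of the camera in the world. Camera axes: x right, y down, z forward; pixel columns grow to the right and rows downward; lengths in m; the calibration is good to about 2 mm. A picture is of the moment at which its call begins. camera_params takes no time and is no camera call.
- env.close_job(): hands the job in, once; it reports no verdict.
The state is a dict: "clock": time; "joint_positions": joint angles; "qd": joint speeds; "tau": joint torques, N m; "tool_pos": TCP position; "ee_rot": TCP orientation; "ft_force": force on the tool from outside, world axes, zero at the start; "wrist_torque": the same for the moment, N m; "grip_width": finger opening in m.
Only numpy, scipy, OpenCV 4.12 (cv2) and the standard library are available. Lean on these libraries where they do the work, as an engineer would, in place of code of your own. Each camera call takes 0.05 s, during which the arm holds its last target.

## Task

Two identical one-hand bar clamps are screwed to the desk as jar holders; a glass jar stands loose in one, the other is empty. On the one with the jar, squeeze the trigger against its handle again and again until the sliding jaw grips the jar firmly, then let go. Move the jaw only by the trigger, do not touch the jar, and leave the empty clamp alone.

Things in the scene. Friction and masses are not known exactly. Their poses are not given: they have to be found in the camera images.
- holder_squeeze (a point): Squeeze point of the clamp with the jar, 115 mm above the desk. x runs along its bar, handle to jaws; z up. Black fixed handle at x -15 to -3 mm, top at 145 mm. Grey trigger at x 23 to 33 at rest, 5 to 15 squeezed, top 139. Both upright, 25 wide in y, clear above 66. Centre fingers here, closing along x: 48 mm at rest, 30 squeezed. Fixed jaw from x 55, 80 high. Clamp spans x -85 to 240 mm.
- holder_trigger (a joint): Trigger of the clamp with the jar, m: 0 at rest, 0.018 fully squeezed; slides towards the handle along -x, sprung back by 3 to 4 N. Ratchet teeth 6 mm apart: a full squeeze moves the jaw about 12 mm (the first 9 to 18). It returns in 0.4 s for the next teeth once fingers centred on the squeeze point open to 72 mm or more. Squeezing takes 15 N, the last firm one 20 N or more; grip with 30 to 40 N.
- holder_jaw (a joint): Sliding jaw of the clamp with the jar, m, growing as it closes: 0 fully open, starts at 0 to 0.018. Its rubber pad (1.5 N/mm) has pushed the jar home at about 0.042 and is then squashed some 5 mm. It stays where left (10 N of friction) and so keeps up to 9 N on the jar. Takes three to five full squeezes: go on until a squeeze no longer moves the jaw (near 0.048) and the trigger stops short.
- jar: Round glass jar, steel lid, 60 mm diameter, 85 mm high, origin at the centre of its underside. It stands loose on steel rails 30 mm above the desk between the jaws of its clamp, its axis 97 to 112 mm from the squeeze point along x.
- spare_trigger (a joint): Trigger of the other clamp, identical but empty, m: 0 at rest, 0.018 fully squeezed. It must stay at rest. The two clamps stand some 0.4 m apart on the left and right of the desk, in either order.

How it is judged:
On the way, in this order (a step that is already met when the one before it is completed fails the run):
1. the trigger of the clamp with the jar is squeezed (value of joint holder_trigger above 0.008 m), for 0.05 s.
2. the sliding jaw presses on the jar with more than 5 N while the trigger is let go (contact force between holder_jaw and jar above 5 N and value of joint holder_trigger below 0.004 m), for 0.2 s.
At the end, for the whole second after the job is handed in: The sliding jaw presses on the jar with more than 5 N, the jar stands upright within 10 degrees and at rest, and the trigger is let go (back within 4 mm of its rest) (all of step 2 and angle between jar's own z axis and vertical below 0.17 rad and linear speed of jar below 0.02 m/s); the robot touches nothing.
It fails at once if the robot pushes the sliding jaw (more than 2 N) (contact force between any of the fingers, the arm and holder_jaw above 2 N).
It fails at once if the robot touches the jar (more than 2 N) (contact force between any of the fingers, the arm and jar above 2 N).
It fails at once if the empty clamp's trigger is squeezed by more than 5 mm (value of joint spare_trigger above 0.005 m).
It also fails if it takes over 51 s, if anything falls off the work surface, if the arm or the gripper's body presses on something with over 40 N, if the wrist force passes 120 N, or if a joint passes its speed limit or range.

## Working session

There is one attempt and no reset: what is moved stays moved. The work goes in short steps, Python scripts to look and compute and a shell command to move; the robot and the scene stay as the last step left them, time stands still between calls to the robot, and variables do not carry over. Pictures are saved under pics/ and viewed, and the job is handed in when it is done.

```bash
mkdir -p pics; python3 - <<'E'
from plant import env
import cv2
print(env.get_obs())
for n in("top","side"):
    cv2.imwrite(f"pics/{n}0.png",env.snapshot(n)); print(n,env.camera_params(n))
E
```

```text
{'clock': 0.0, 'joint_positions': array([ 1.27438151,  0.33287445, -0.06471785,  1.46093604,  0.02163587,
        1.34987684, -0.0885103 ]), 'qd': array([ 1.57955965e-03,  1.39456092e-03, -3.64807879e-05, -8.77261003e-04,
       -9.83568790e-04,  7.96073143e-04, -4.66355291e-04]), 'tau': array([-4.27491577e-04, -6.23266625e+01,  2.42836325e-02, -3.89897060e+01,
       -6.13914547e-02,  3.99952219e-02,  1.92689217e-04]), 'tool_pos': array([ 0.16889531, -0.60135505,  0.2217549 ]), 'ee_rot': array([-6.84523834e-04,  9.90640157e-01,  1.36497587e-01, -1.41198654e-04]), 'ft_force': array([ 0.17055665, -0.02706668,  0.221224  ]), 'wrist_torque': array([-0.03625767, -0.02429439,  0.01661692]), 'grip_width': 0.08719366543867837}
top {'K': array([[444.4941514 ,   0.        , 256.95144671],
       [  0.        , 444.4941514 , 184.43487696],
       [  0.        ,   0.        ,   1.        ]]), 'k1': -0.1317384214827528, 'eye': array([0.47920317, 0.01092906, 0.96216933]), 'orientation': array([ 0.02003477, -0.69786788,  0.71479138, -0.04064871])}
side {'K': array([[445.87319677,   0.        , 252.8904782 ],
       [  0.        , 445.87319677, 186.8311174 ],
       [  0.        ,   0.        ,   1.        ]]), 'k1': -0.060733558552025224, 'eye': array([0.20551469, 0.44330873, 0.63060819]), 'orientation': array([ 0.1256416 , -0.30227869,  0.86214286, -0.38671886])}
```

View pics/top0.png

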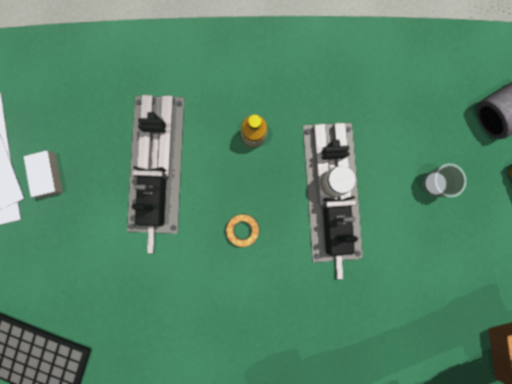

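View pics/side0.png

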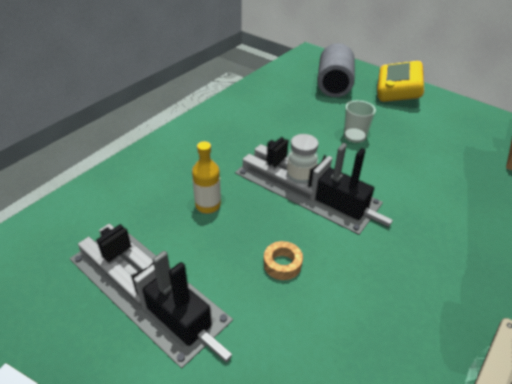

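Top: the jar clamp is on the right (jar lid near (341,180), handle end near the bottom at (340,260)). The left clamp is empty. I'll zoom in for the handle and trigger tops.

```bash
python3 - <<'E'
import cv2
a=cv2.imread("pics/top0.png")[110:290,290:390]; b=cv2.imread("pics/side0.png")[120:240,230:400]
cv2.imwrite("pics/ztop.png",cv2.resize(a,None,fx=3.3,fy=3.3,interpolation=cv2.INTER_CUBIC))
cv2.imwrite("pics/zside.png",cv2.resize(b,None,fx=4.5,fy=4.5,interpolation=cv2.INTER_CUBIC))
E
```

```text
(no output)
```

View pics/ztop.png

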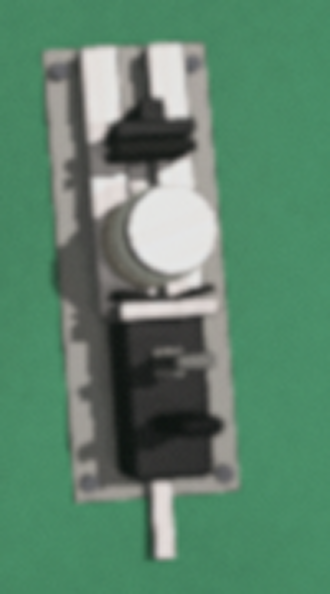

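View pics/zside.png

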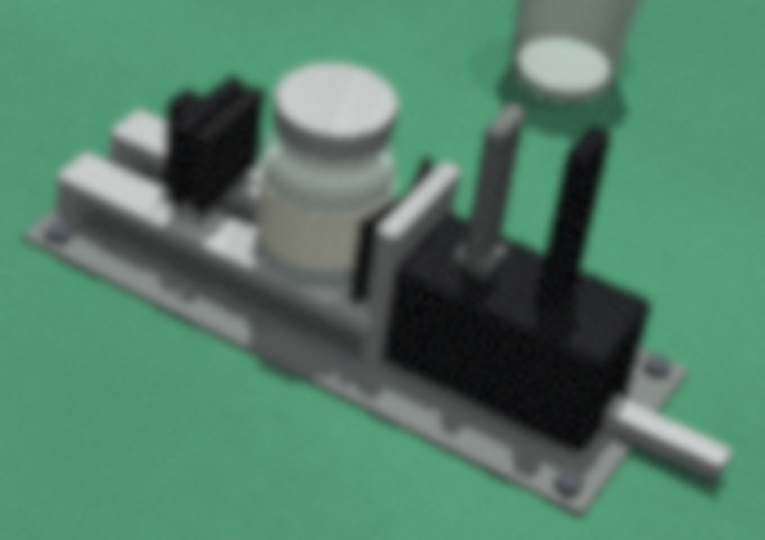

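```bash
cat >h.py <<'E'
import numpy as np,cv2
from scipy.spatial.transform import Rotation as R
from plant import env
def ray(n,p):
    c=env.camera_params(n);K=c["K"]
    u=cv2.undistortPoints(np.array([[p]],float),K,np.array([c["k1"],0,0,0.]))[0,0]
    q=c["orientation"];d=R.from_quat([q[1],q[2],q[3],q[0]]).apply([u[0],u[1],1])
    return c["eye"],d
def onz(n,p,z):
    e,d=ray(n,p);return e+d*(z-e[2])/d[2]
def two(p,q):
    a,d=ray("top",p);b,f=ray("side",q)
    s=np.linalg.lstsq(np.c_[d,-f],b-a,rcond=None)[0]
    x,y=a+s[0]*d,b+s[1]*f
    return (x+y)/2,np.linalg.norm(x-y)
zt=lambda x,y:(290+(x+.5)/3.3-.5,110+(y+.5)/3.3-.5)
zs=lambda x,y:(230+(x+.5)/4.5-.5,120+(y+.5)/4.5-.5)
E
python3 - <<'E'
from h import *
np.set_printoptions(precision=4,suppress=True)
P=lambda n,p,z:print(n,z,onz(n,p,z))
c=[onz("top",zt(*p),.005)[:2] for p in [(45,50),(204,43),(240,490),(76,500)]]
print(np.array(c)); d=(c[0]+c[1]-c[2]-c[3])/2
print("plate len",np.linalg.norm(d),"wid",np.linalg.norm(c[0]-c[1]),np.linalg.norm(c[2]-c[3]),"yaw deg",np.degrees(np.arctan2(d[1],d[0])),"ctr",np.mean(c,0))
s=[onz("side",zs(*p),.005)[:2] for p in [(25,235),(580,512),(686,370)]]
print("side corners",np.array(s)) 
print("jawL,R",onz("top",zt(121,306),.08),onz("top",zt(216,299),.08), "near edge", onz("top",zt(169,318),.08))
print("lid",onz("top",zt(172,228),.115),two(zt(172,228),zs(337,102)))
print("bar end",two(zt(165,557),zs(720,465)))
print("handle R end",onz("top",zt(222,425),.145),"trig R end",onz("top",zt(214,360),.139))
print("handle side top",onz("side",zs(590,137),.145),"trig",onz("side",zs(509,112),.139))
print("handle two",two(zt(200,425),zs(590,137)),two(zt(192,360),zs(509,112)))
E
```

```text
[[ 0.6907 -0.1234]
 [ 0.6941 -0.2315]
 [ 0.3956 -0.2428]
 [ 0.3929 -0.1338]]
plate len 0.2983849652019272 wid 0.10811972938444998 0.10910501107724098 yaw deg 2.0779576407015297 ctr [ 0.5433 -0.1829]
side corners [[ 0.6865 -0.1228]
 [ 0.39   -0.1322]
 [ 0.3936 -0.2403]]
jawL,R [ 0.5156 -0.1537  0.08  ] [ 0.5184 -0.2125  0.08  ] near edge [ 0.5076 -0.183   0.08  ]
lid [ 0.5592 -0.1792  0.115 ] (array([ 0.5582, -0.1807,  0.112 ]), np.float64(0.0029758173142320756))
bar end (array([ 0.3543, -0.1904,  0.0096]), np.float64(0.000152368883131912))
handle R end [ 0.4445 -0.1967  0.145 ] trig R end [ 0.4812 -0.195   0.139 ]
handle side top [ 0.4426 -0.1873  0.145 ] trig [ 0.4798 -0.1888  0.139 ]
handle two (array([ 0.4435, -0.1847,  0.1462]), np.float64(0.003465886783162216)) (array([ 0.4795, -0.1825,  0.1428]), np.float64(0.004521046890671769))
```

```bash
cat >plan.py <<'E'
from h import *
import sys
def plan(tgt,yaw,n):
    o=env.get_obs();p=o["tool_pos"];q=o["ee_rot"];r=R.from_quat([q[1],q[2],q[3],q[0]])
    y=r.apply([0,1,0]);a=np.degrees(np.arctan2(y[1],y[0]))
    turn=-((yaw-a+180)%360-180); d=np.array(tgt)-p
    print("pos",p.round(4),"yaxis",round(a,2),"tool z",r.apply([0,0,1]).round(3),"d",d.round(4),"turn",round(turn,2))
    for i in range(n):
        print(np.round(r.inv().apply(d/n)*100,2),round(turn/n,2)); r=r*R.from_euler('z',turn/n,degrees=True)
    print(o["clock"],o["ft_force"].round(1),o["grip_width"])
plan([float(v) for v in sys.argv[1:4]],float(sys.argv[4]),int(sys.argv[5]))
E
python3 plan.py 0.4525 -0.1855 0.2 2.1 10
```

```text
pos [ 0.1689 -0.6014  0.2218] yaxis -74.31 tool z [-0.     0.001 -1.   ] d [ 0.2836  0.4159 -0.0218] turn -76.41
[ 3.85 -3.24  0.22] -7.64
[ 4.25 -2.7   0.22] -7.64
[ 4.57 -2.11  0.22] -7.64
[ 4.81 -1.48  0.22] -7.64
[ 4.97 -0.83  0.22] -7.64
[ 5.03 -0.16  0.22] -7.64
[5.01 0.51 0.22] -7.64
[4.9  1.17 0.22] -7.64
[4.7  1.81 0.22] -7.64
[4.41 2.42 0.22] -7.64
0.1 [ 0.8  0.3 -0. ] 0.08663817631278872
```

```bash
python3 -m handwheel '[[[3.85,-3.25,0.2],-7.6],[[4.25,-2.7,0.2],-7.6],[[4.55,-2.1,0.2],-7.6],[[4.8,-1.5,0.2],-7.6],[[4.95,-0.85,0.2],-7.6]]' -1; python3 plan.py 0.4525 -0.1855 0.2 2.1 6
```

```text
clock: 0.72
tool_pos: [0.3093, -0.3886, 0.2091]
ee_rot: [-0.002, 0.889, 0.458, -0.001]
ft_force: [0.8, -1.1, -0.4]
grip_width: 0.087
pos [ 0.3093 -0.3886  0.2091] yaxis -35.54 tool z [-0.003  0.003 -1.   ] d [ 0.1432  0.2031 -0.0091] turn -37.64
[ 4.14 -0.03  0.15] -6.27
[4.12 0.43 0.15] -6.27
[4.05 0.88 0.15] -6.27
[3.93 1.31 0.15] -6.27
[3.76 1.73 0.15] -6.27
[3.55 2.13 0.15] -6.27
0.725 [ 0.8 -1.1 -0.4] 0.08702595540794134
```

```bash
python3 -m handwheel '[[[4.15,0,0.1],-6.3],[[4.1,0.4,0.1],-6.3],[[4.05,0.9,0.1],-6.3],[[3.9,1.3,0.1],-6.3],[[3.75,1.7,0.1],-6.3]]';python3 -m handwheel '[[[3.5,2.1,0],-6.3],[[0,0,0],0]]'; python3 plan.py 0.4525 -0.1855 0.2 2.1 1
```

```text
clock: 1.35
tool_pos: [0.4293, -0.2113, 0.2031]
ee_rot: [-0.003, 0.725, 0.689, -0.001]
ft_force: [1.1, -0.9, 0.1]
grip_width: 0.0871
clock: 1.6
tool_pos: [0.4536, -0.173, 0.2027]
ee_rot: [-0.004, 0.682, 0.731, -0.0]
ft_force: [-1.1, -0.8, -0.7]
grip_width: 0.0873
pos [ 0.4536 -0.173   0.2027] yaxis 3.99 tool z [-0.005  0.005 -1.   ] d [-0.0011 -0.0125 -0.0027] turn 1.89
[-1.24 -0.2   0.27] 1.89
1.6 [-1.1 -0.8 -0.7] 0.08732856936117826
```

```bash
python3 -m handwheel '[[[-1.2,-0.2,2],1.9],[[0,0,2],0],[[0,0,0],0]]'; python3 plan.py 0.4525 -0.1855 0.096 2.1 3
python3 - <<'E'
from h import *
cv2.imwrite("pics/s1.png",cv2.resize(env.snapshot("side")[60:260,180:440],None,fx=3,fy=3))
cv2.imwrite("pics/t1.png",cv2.resize(env.snapshot("top")[100:290,250:430],None,fx=3,fy=3))
E
```

```text
clock: 1.98
tool_pos: [0.4508, -0.1871, 0.1613]
ee_rot: [-0.004, 0.696, 0.718, -0.001]
ft_force: [-0.1, -0.3, 0.3]
grip_width: 0.0872
pos [ 0.4508 -0.1871  0.1613] yaxis 1.8 tool z [-0.007  0.004 -1.   ] d [ 0.0017  0.0016 -0.0653] turn -0.3
[0.04 0.07 2.18] -0.1
[0.04 0.07 2.18] -0.1
[0.04 0.07 2.18] -0.1
1.975 [-0.1 -0.3  0.3] 0.08719626845356741
```

View pics/s1.png

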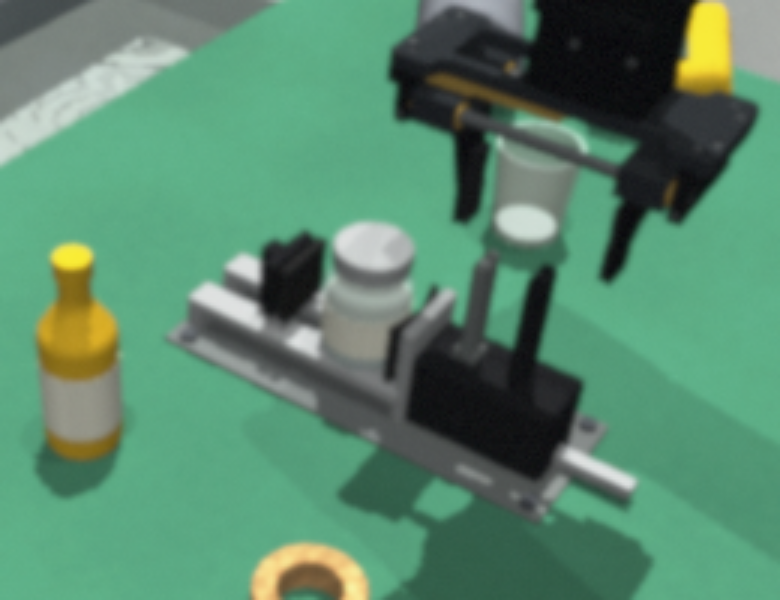

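View pics/t1.png

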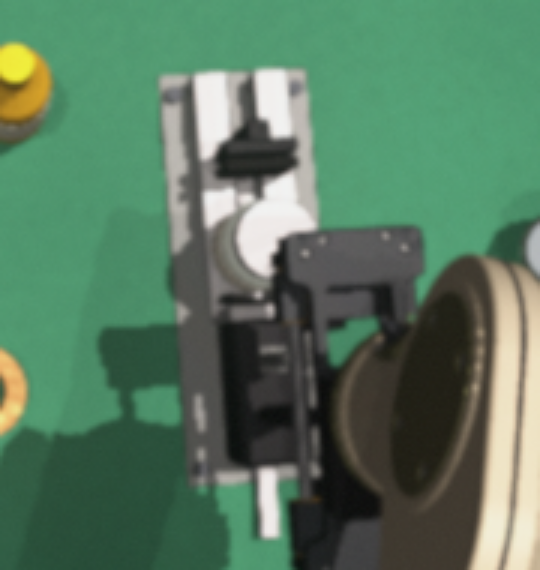

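```bash
python3 - <<'E'
from h import *
z=lambda x,y:(180+(x+.5)/3-.5,60+(y+.5)/3-.5)
for p,h in [((465,218),.161),((612,278),.161),((487,258),.139),((545,270),.145)]: print(p,onz("side",z(*p),h).round(4))
E
```

```text
(465, 218) [ 0.4977 -0.1839  0.161 ]
(612, 278) [ 0.4004 -0.1867  0.161 ]
(487, 258) [ 0.479  -0.1847  0.139 ]
(545, 270) [ 0.4423 -0.1891  0.145 ]
```

The side view shows the fingers centred on the trigger and handle to within a few mm. I'll descend.

```bash
python3 -m handwheel '[[[0,0.1,2.2],0],[[0,0.1,2.2],0],[[0,0,2.0],0],[[0,0,0],0]]'; python3 plan.py 0.4520 -0.1855 0.096 2.1 1
```

```text
clock: 2.58
tool_pos: [0.4557, -0.1893, 0.1017]
ee_rot: [0.001, 0.697, 0.717, 0.0]
ft_force: [0.2, -0.8, 0.6]
grip_width: 0.0874
pos [ 0.4557 -0.1893  0.1017] yaxis 1.66 tool z [ 0.001 -0.001 -1.   ] d [-0.0037  0.0038 -0.0057] turn -0.44
[ 0.39 -0.36  0.57] -0.44
2.575 [ 0.2 -0.8  0.6] 0.08743445925897979
```

```bash
python3 -m handwheel '[[[0.35,-0.35,0.5],-0.4],[[0,0,0],0]]'; python3 plan.py 0.4520 -0.1855 0.096 2.1 1
```

```text
clock: 2.82
tool_pos: [0.4528, -0.1862, 0.0985]
ee_rot: [0.002, 0.694, 0.72, 0.0]
ft_force: [-0.5, -0.2, 0.2]
grip_width: 0.0867
pos [ 0.4528 -0.1862  0.0985] yaxis 2.07 tool z [ 0.003 -0.002 -1.   ] d [-0.0008  0.0007 -0.0025] turn -0.03
[ 0.07 -0.08  0.25] -0.03
2.825 [-0.5 -0.2  0.2] 0.08671298548103702
```

```bash
python3 -m handwheel '[[[0,0,0.2],0],[[0,0,0],0],[[0,0,0],0],[[0,0,0],0]]' 1;python3 -m handwheel '[[[0,0,0],0],[[0,0,0],0]]'; python3 plan.py 0.4520 -0.1855 0.096 2.1 1
```

```text
clock: 3.32
tool_pos: [0.4541, -0.1866, 0.0978]
ee_rot: [0.003, 0.694, 0.72, 0.001]
ft_force: [4.2, -0.5, -2.6]
grip_width: 0.0549
clock: 3.58
tool_pos: [0.4545, -0.1865, 0.098]
ee_rot: [0.004, 0.694, 0.72, 0.001]
ft_force: [-18.8, 1.0, 17.5]
grip_width: 0.0355
pos [ 0.4545 -0.1865  0.098 ] yaxis 2.08 tool z [ 0.007 -0.003 -1.   ] d [-0.0025  0.001  -0.002 ] turn -0.02
[ 0.11 -0.25  0.2 ] -0.02
3.575 [-18.8   1.   17.5] 0.03554127360266371
```

```bash
python3 -m handwheel '[[[0,0,0],0],[[0,0,0],0],[[0,0,0],0]]'; python3 plan.py 0.4520 -0.1855 0.096 2.1 1
```

```text
clock: 3.95
tool_pos: [0.4515, -0.1866, 0.0979]
ee_rot: [0.001, 0.694, 0.72, -0.001]
ft_force: [-0.5, 0.3, -1.3]
grip_width: 0.0294
pos [ 0.4515 -0.1866  0.0979] yaxis 2.03 tool z [ 0.    -0.003 -1.   ] d [ 0.0005  0.0011 -0.0019] turn -0.07
[0.11 0.05 0.19] -0.07
3.95 [-0.5  0.3 -1.3] 0.029397559087386393
```

Fully squeezed at a width of 29.4 mm, with the squeeze point at x≈0.4515. I'll open and wait for the trigger to return.

```bash
python3 -m handwheel '[[[0,0,0],0],[[0,0,0],0],[[0,0,0],0],[[0,0,0],0],[[0,0,0],0]]' -1; python3 -m handwheel '[[[0,0,0],0],[[0,0,0],0],[[0,0,0],0],[[0,0,0],0],[[0,0,0],0]]'; python3 plan.py 0.4515 -0.1855 0.096 2.1 1
python3 - <<'E'
from h import *
cv2.imwrite("pics/s2.png",cv2.resize(env.snapshot("side")[60:260,180:440],None,fx=3,fy=3))
E
```

```text
clock: 4.58
tool_pos: [0.4516, -0.1866, 0.0979]
ee_rot: [0.001, 0.694, 0.72, -0.001]
ft_force: [0.0, -0.0, 0.6]
grip_width: 0.0714
clock: 5.2
tool_pos: [0.451, -0.1867, 0.0977]
ee_rot: [0.001, 0.695, 0.719, -0.001]
ft_force: [-0.3, 0.0, -0.4]
grip_width: 0.0871
pos [ 0.451  -0.1867  0.0977] yaxis 2.02 tool z [-0.001 -0.003 -1.   ] d [ 0.0005  0.0012 -0.0017] turn -0.08
[0.11 0.06 0.17] -0.08
5.2 [-0.3  0.  -0.4] 0.08707949023858362
```

View pics/s2.png

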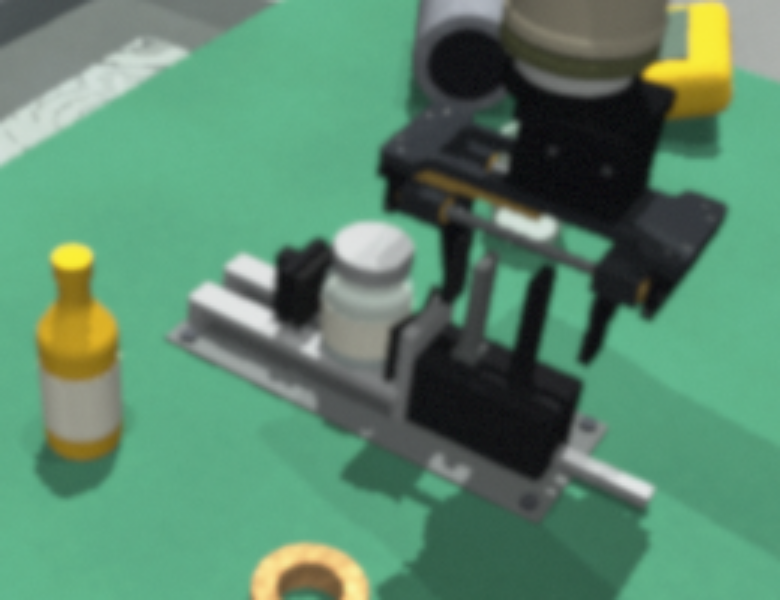

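The trigger is back at rest. The jaw moved from about column 262 to 276 and the bar tail from (634,485) to (650,495), so it works. Second squeeze.

```bash
Z='pose'; python3 -m handwheel '[[[0.1,0.05,0.15],0],[[0,0,0],0],[[0,0,0],0],[[0,0,0],0],[[0,0,0],0]]' 1; python3 -m handwheel '[[[0,0,0],0],[[0,0,0],0],[[0,0,0],0],[[0,0,0],0],[[0,0,0],0]]'
python3 plan.py 0.4515 -0.1855 0.096 2.1 1
python3 -m handwheel '[[[0,0,0],0],[[0,0,0],0],[[0,0,0],0],[[0,0,0],0],[[0,0,0],0]]' -1; python3 -m handwheel '[[[0,0,0],0],[[0,0,0],0],[[0,0,0],0],[[0,0,0],0],[[0,0,0],0]]'
python3 plan.py 0.4515 -0.1855 0.096 2.1 1
python3 - <<'E'
from h import *
cv2.imwrite("pics/s3.png",cv2.resize(env.snapshot("side")[60:260,180:440],None,fx=3,fy=3))
E
```

```text
clock: 5.88
tool_pos: [0.4543, -0.1854, 0.0966]
ee_rot: [0.003, 0.694, 0.72, 0.001]
ft_force: [14.7, -0.9, -11.4]
grip_width: 0.0455
clock: 6.5
tool_pos: [0.4514, -0.1854, 0.0966]
ee_rot: [0.0, 0.694, 0.72, -0.001]
ft_force: [-0.8, -0.2, 0.3]
grip_width: 0.0296
pos [ 0.4514 -0.1854  0.0966] yaxis 2.03 tool z [-0.001 -0.003 -1.   ] d [ 0.0001 -0.0001 -0.0006] turn -0.07
[-0.01  0.    0.06] -0.07
6.5 [-0.8 -0.2  0.3] 0.029594912981835968
clock: 7.12
tool_pos: [0.4514, -0.1854, 0.0966]
ee_rot: [0.0, 0.694, 0.72, -0.002]
ft_force: [0.3, -0.8, -1.0]
grip_width: 0.0718
clock: 7.75
tool_pos: [0.4507, -0.1855, 0.0964]
ee_rot: [-0.0, 0.695, 0.719, -0.002]
ft_force: [-0.3, 0.8, -0.3]
grip_width: 0.0871
pos [ 0.4507 -0.1855  0.0964] yaxis 2.02 tool z [-0.003 -0.003 -1.   ] d [ 0.0008  0.     -0.0004] turn -0.08
[-0.    0.08  0.04] -0.08
7.75 [-0.3  0.8 -0.3] 0.08709378307621321
```

View pics/s3.png

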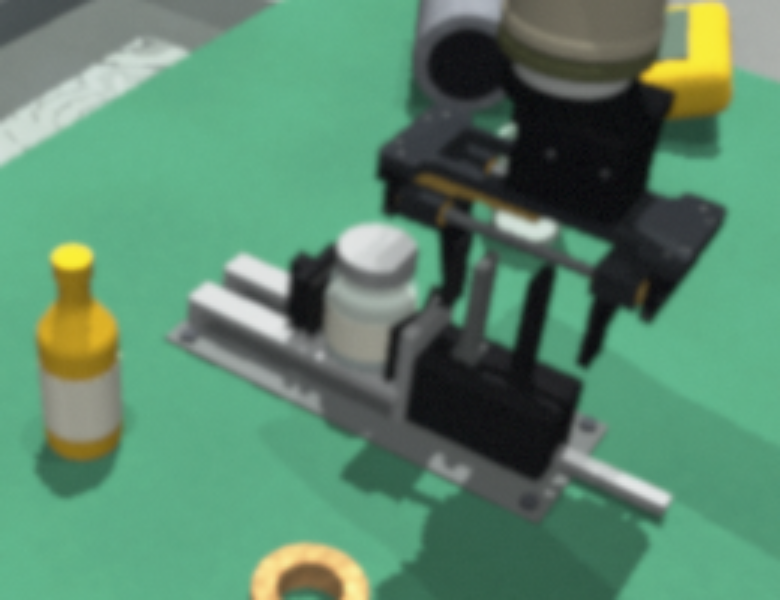

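The jaw advanced again (left edge 276→290, bar tail 650→668) and has just reached the jar, which shifted about 3 px. Third squeeze.

```bash
python3 -m handwheel '[[[0,0.05,0],0],[[0,0,0],0],[[0,0,0],0],[[0,0,0],0],[[0,0,0],0]]' 1; python3 -m handwheel '[[[0,0,0],0],[[0,0,0],0],[[0,0,0],0],[[0,0,0],0],[[0,0,0],0]]'
python3 plan.py 0.4515 -0.1855 0.096 2.1 1
python3 -m handwheel '[[[0,0,0],0],[[0,0,0],0],[[0,0,0],0],[[0,0,0],0],[[0,0,0],0]]' -1; python3 -m handwheel '[[[0,0,0],0],[[0,0,0],0],[[0,0,0],0],[[0,0,0],0],[[0,0,0],0]]'
python3 plan.py 0.4515 -0.1855 0.096 2.1 1
python3 - <<'E'
from h import *
cv2.imwrite("pics/s4.png",cv2.resize(env.snapshot("side")[60:260,180:440],None,fx=3,fy=3))
E
```

```text
clock: 8.43
tool_pos: [0.4544, -0.1853, 0.097]
ee_rot: [0.002, 0.694, 0.72, 0.0]
ft_force: [16.3, -1.3, -12.6]
grip_width: 0.0451
clock: 9.05
tool_pos: [0.4515, -0.1854, 0.097]
ee_rot: [-0.0, 0.695, 0.719, -0.002]
ft_force: [-2.0, 0.4, -0.1]
grip_width: 0.0296
pos [ 0.4515 -0.1854  0.097 ] yaxis 2.02 tool z [-0.003 -0.003 -1.   ] d [ 0.     -0.0001 -0.001 ] turn -0.08
[-0.01  0.    0.1 ] -0.08
9.05 [-2.   0.4 -0.1] 0.029627572623793046
clock: 9.68
tool_pos: [0.4517, -0.1854, 0.0971]
ee_rot: [-0.0, 0.694, 0.72, -0.002]
ft_force: [0.1, 0.4, -0.1]
grip_width: 0.0718
clock: 10.3
tool_pos: [0.451, -0.1854, 0.0969]
ee_rot: [-0.001, 0.694, 0.72, -0.002]
ft_force: [0.6, -0.7, 0.7]
grip_width: 0.0871
pos [ 0.451  -0.1854  0.0969] yaxis 2.03 tool z [-0.004 -0.003 -1.   ] d [ 0.0005 -0.0001 -0.0009] turn -0.07
[-0.02  0.05  0.09] -0.07
10.3 [ 0.6 -0.7  0.7] 0.08711980928135857
```

View pics/s4.png

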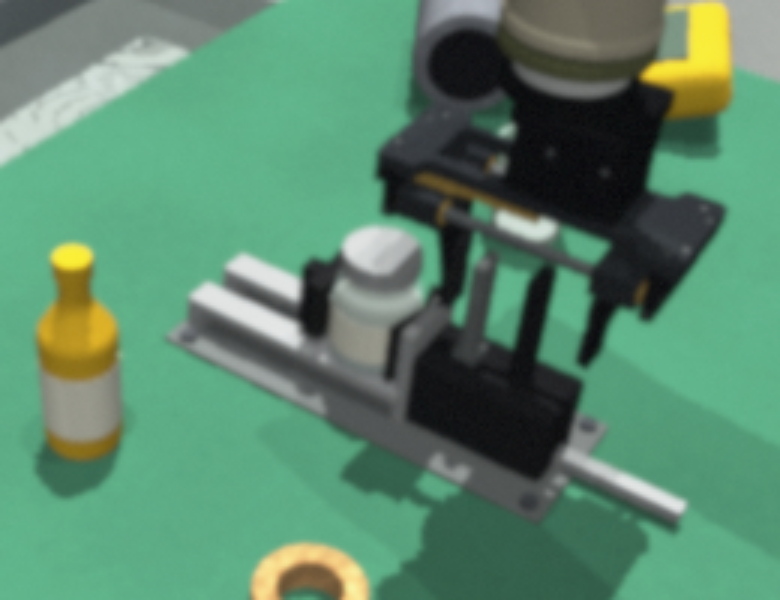

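The jaw moved again (left edge 290→304, tail 668→685) and is pushing the jar, but the squeeze was still full at 29.6 mm. Fourth squeeze.

```bash
python3 -m handwheel '[[[0,0.05,0.05],0],[[0,0,0],0],[[0,0,0],0],[[0,0,0],0],[[0,0,0],0]]' 1; python3 -m handwheel '[[[0,0,0],0],[[0,0,0],0],[[0,0,0],0],[[0,0,0],0],[[0,0,0],0]]'
python3 plan.py 0.4515 -0.1855 0.096 2.1 1
python3 -m handwheel '[[[0,0,0],0],[[0,0,0],0],[[0,0,0],0],[[0,0,0],0],[[0,0,0],0]]' -1; python3 -m handwheel '[[[0,0,0],0],[[0,0,0],0],[[0,0,0],0],[[0,0,0],0],[[0,0,0],0]]'
python3 plan.py 0.4515 -0.1855 0.096 2.1 1
python3 - <<'E'
from h import *
cv2.imwrite("pics/s5.png",cv2.resize(env.snapshot("side")[60:260,180:440],None,fx=3,fy=3))
E
```

```text
clock: 10.98
tool_pos: [0.4564, -0.1851, 0.0971]
ee_rot: [0.003, 0.694, 0.72, 0.001]
ft_force: [24.3, -1.9, -17.5]
grip_width: 0.0452
clock: 11.6
tool_pos: [0.4574, -0.185, 0.0972]
ee_rot: [0.004, 0.694, 0.72, 0.002]
ft_force: [4.1, -0.2, -1.7]
grip_width: 0.0414
pos [ 0.4574 -0.185   0.0972] yaxis 2.13 tool z [ 0.008 -0.003 -1.   ] d [-0.0059 -0.0005 -0.0012] turn 0.03
[-0.03 -0.59  0.11] 0.03
11.6 [ 4.1 -0.2 -1.7] 0.04137571950559263
clock: 12.22
tool_pos: [0.4569, -0.185, 0.0971]
ee_rot: [0.004, 0.694, 0.72, 0.001]
ft_force: [1.0, -0.1, 0.0]
grip_width: 0.0821
clock: 12.85
tool_pos: [0.4568, -0.1851, 0.0971]
ee_rot: [0.004, 0.694, 0.72, 0.001]
ft_force: [1.0, 0.2, 0.4]
grip_width: 0.087
pos [ 0.4568 -0.1851  0.0971] yaxis 2.12 tool z [ 0.007 -0.003 -1.   ] d [-0.0053 -0.0004 -0.0011] turn 0.02
[-0.02 -0.53  0.1 ] 0.02
12.85 [1.  0.2 0.4] 0.08695186024547626
```

View pics/s5.png

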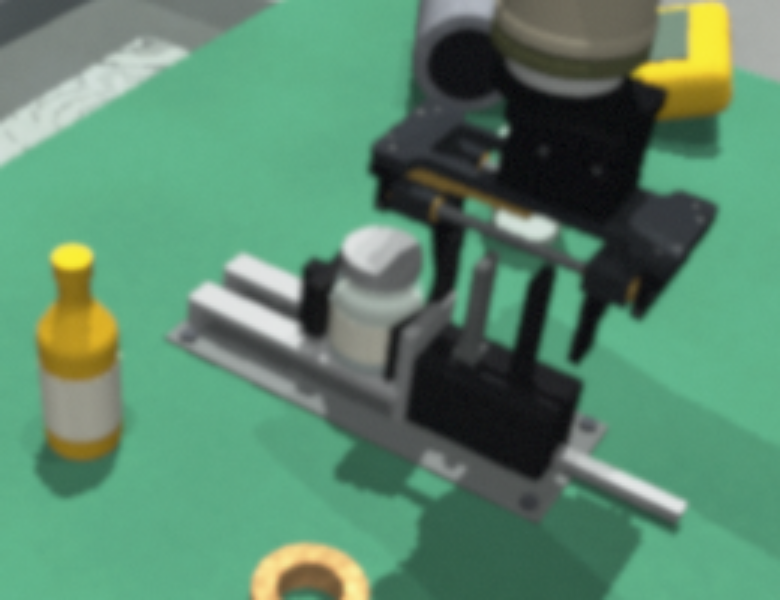

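The fourth squeeze stopped short at 41.4 mm under full grip, and the jaw and tail (685) did not visibly move. I'll recentre and do one confirming squeeze, comparing bar-tail positions numerically.

```bash
python3 -m handwheel '[[[0,-0.5,0.1],0],[[0,0,0],0]]'; python3 -m handwheel '[[[0,0,0],0],[[0,0,0],0],[[0,0,0],0],[[0,0,0],0],[[0,0,0],0]]' 1; python3 -m handwheel '[[[0,0,0],0],[[0,0,0],0],[[0,0,0],0],[[0,0,0],0],[[0,0,0],0]]'; python3 -m handwheel '[[[0,0,0],0],[[0,0,0],0],[[0,0,0],0],[[0,0,0],0],[[0,0,0],0]]'
python3 plan.py 0.4515 -0.1855 0.096 2.1 1
python3 - <<'E'
from h import *
cv2.imwrite("pics/s6.png",cv2.resize(env.snapshot("side")[60:260,180:440],None,fx=3,fy=3))
for i in (2,3,4,5,6):
    h=cv2.imread(f"pics/s{i}.png")[440:540,560:720]
    m=(h.min(2)>150).astype(np.uint8); n,l,s,c=cv2.connectedComponentsWithStats(m); k=1+s[1:,4].argmax(); print(i,s[k],c[k].round(1))
E
```

```text
clock: 13.15
tool_pos: [0.4514, -0.1853, 0.0959]
ee_rot: [0.004, 0.694, 0.72, 0.001]
ft_force: [-0.9, -0.3, -0.9]
grip_width: 0.0872
clock: 13.78
tool_pos: [0.4565, -0.1849, 0.0968]
ee_rot: [0.008, 0.693, 0.721, 0.005]
ft_force: [25.5, -2.7, -18.4]
grip_width: 0.0451
clock: 14.4
tool_pos: [0.4575, -0.1849, 0.0969]
ee_rot: [0.008, 0.693, 0.721, 0.005]
ft_force: [3.9, -0.4, -2.1]
grip_width: 0.0411
clock: 15.02
tool_pos: [0.4575, -0.1849, 0.0969]
ee_rot: [0.008, 0.693, 0.721, 0.005]
ft_force: [5.9, -1.5, -2.1]
grip_width: 0.0416
pos [ 0.4575 -0.1849  0.0969] yaxis 2.23 tool z [ 0.019 -0.004 -1.   ] d [-0.006  -0.0006 -0.0009] turn 0.13
[-0.03 -0.61  0.08] 0.13
15.025 [ 5.9 -1.5 -2.1] 0.04158908170438096
2 [   5    8   89   51 1332] [50.3 33.7]
3 [   5    8  106   58 1618] [59.  37.9]
4 [   5    8  121   66 1872] [67.1 41.7]
5 [   5    8  121   66 1911] [66.5 41.4]
6 [   3    8  125   66 1957] [66.  41.3]
```

View pics/s6.png

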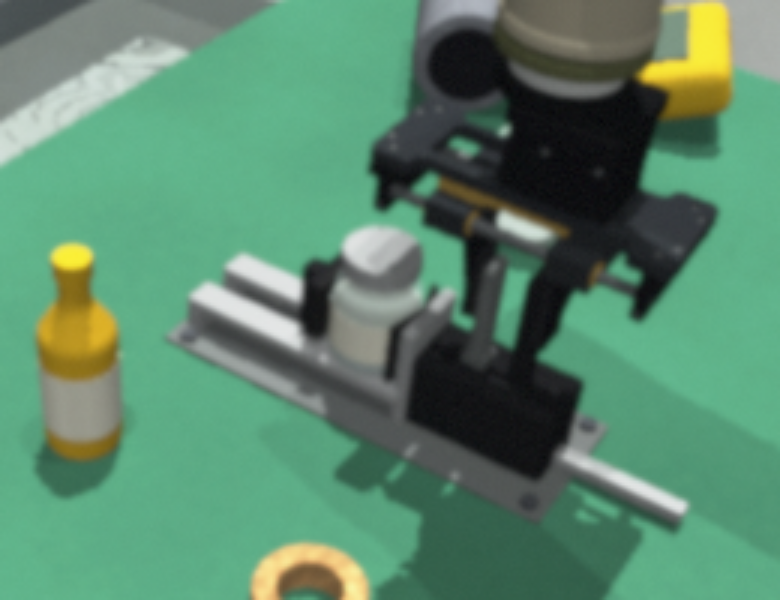

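The jaw is blocked: same stop at about 41 mm, and the tail is unchanged within about a pixel. I'll release, recentre and withdraw straight up.

```bash
python3 -m handwheel '[[[0,0,0],0],[[0,0,0],0],[[0,0,0],0],[[0,0,0],0],[[0,0,0],0]]' -1; python3 -m handwheel '[[[0,0,0],0],[[0,0,0],0],[[0,-0.3,0],0],[[0,-0.2,0],0],[[0,0,0],0]]'; python3 plan.py 0.4515 -0.1855 0.2 2.1 5
```

```text
clock: 15.7
tool_pos: [0.4574, -0.1848, 0.0969]
ee_rot: [0.008, 0.693, 0.721, 0.005]
ft_force: [0.6, -0.8, -0.3]
grip_width: 0.0824
clock: 16.32
tool_pos: [0.4518, -0.1851, 0.0967]
ee_rot: [0.008, 0.693, 0.721, 0.005]
ft_force: [0.3, 0.4, 0.2]
grip_width: 0.0871
pos [ 0.4518 -0.1851  0.0967] yaxis 2.22 tool z [ 0.019 -0.004 -1.   ] d [-0.0003 -0.0004  0.1033] turn 0.12
[-0.02  0.03 -2.07] 0.02
[-0.02  0.03 -2.07] 0.02
[-0.02  0.03 -2.07] 0.02
[-0.02  0.03 -2.07] 0.02
[-0.02  0.03 -2.07] 0.02
16.325 [0.3 0.4 0.2] 0.08714084013370398
```

Rise, then back away from the jar towards the base and the right so the top camera sees the clamp.

```bash
python3 -m handwheel '[[[0,0,-2],0],[[0,0,-2],0],[[0,0,-2.5],0],[[0,0,-3],0],[[0,0,-3],0]]'; python3 -m handwheel '[[[3,0,0],0],[[3,0,0],0],[[3,0,0],0],[[3,0,0],0],[[3,0,0],0]]'
python3 -m handwheel '[[[0,0,0],0],[[0,0,0],0],[[0,0,0],0]]'
python3 - <<'E'
from h import *
print(env.get_obs()["qd"].round(3))
s=env.snapshot("side");t=env.snapshot("top")
cv2.imwrite("pics/s7f.png",s);cv2.imwrite("pics/t7f.png",t)
cv2.imwrite("pics/s7.png",cv2.resize(s[60:260,180:440],None,fx=3,fy=3))
cv2.imwrite("pics/t7.png",cv2.resize(t[100:290,100:400],None,fx=2.6,fy=2.6))
E
```

```text
clock: 16.95
tool_pos: [0.4479, -0.184, 0.2231]
ee_rot: [0.006, 0.693, 0.721, 0.005]
ft_force: [0.7, 0.4, -0.6]
grip_width: 0.0874
clock: 17.58
tool_pos: [0.4432, -0.0322, 0.2255]
ee_rot: [0.009, 0.695, 0.719, 0.005]
ft_force: [0.4, 0.6, 0.1]
grip_width: 0.0874
clock: 17.95
tool_pos: [0.4432, -0.0314, 0.2257]
ee_rot: [0.009, 0.694, 0.72, 0.005]
ft_force: [0.1, 0.5, -0.6]
grip_width: 0.0868
[0.007 0.002 0.007 0.002 0.003 0.    0.005]
```

View pics/s7.png

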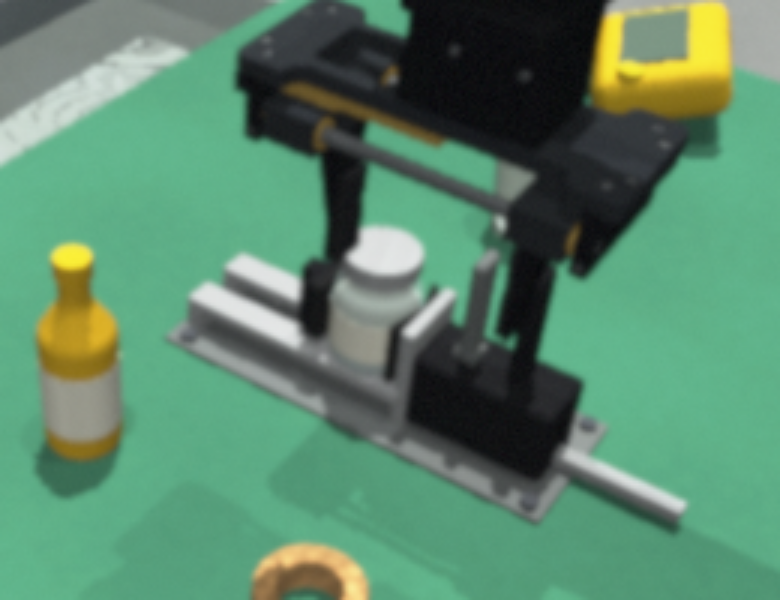

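View pics/t7.png

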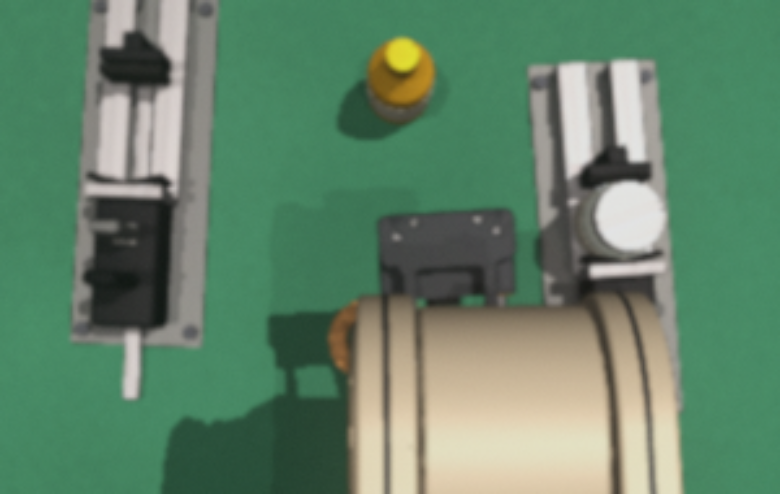

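In both views the jar stands upright between the jaws. The trigger is back at its rest pixel (487,258), and the bar tail is unchanged after release at (685,512). The arm is clear of everything and at rest, so I'm handing in.

```bash
python3 - <<'E'
from plant import env
print(env.close_job(), env.get_obs()["clock"])
E
```

```text
the job is handed in; nothing more can be done
the job is handed in; nothing more can be done
```

The jar is clamped and the job is handed in at about 18 s of robot time; no verdict was reported.

I squeezed the trigger of the right-hand clamp, the one with the jar, five times:
- **Squeezes 1–3:** these were full, closing to about 29.5 mm, and each moved the jaw by roughly the stated 12 mm.
- **Squeezes 4–5:** both stopped short at about 41 mm under full grip. The jaw no longer moved, with the bar tail unchanged within about a pixel.

I then opened the fingers, rose and moved clear to the left.

**Last checks:**
- **Jar:** it stands upright between the pads.
- **Jaw:** it stayed put after release.
- **Trigger:** it is back at its rest position in the picture.
- **Empty clamp:** untouched.
- **Wrist force:** near zero after withdrawal, so the robot was touching nothing.

**Not checked or off:**
- The jaw's force on the jar could not be measured directly. I inferred it from the jaw being blocked.
- During the last two squeezes the tool was dragged about 6 mm along the clamp. I recentred it before rising.
- The bar-tail position I first measured was 7 mm or more off the stated -85 mm. I did not use it, as the handle, trigger, fixed jaw and base plate agreed with each other to within 1–2 mm.

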